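# Trace the worn edge of a lid cam with a sprung probe

## Task

The cam from the centrifuge's lid latch is screwed to the sloping inspection stand: check it for wear by taking the sprung probe from its upright holder and running its ball along the curved front edge, from the outer flank of the broad lobe at the left, through the hollow, to the outer flank of the narrow lobe at the right. Hold the probe square to the sloping bed with the ball down beside the plate but clear of the bed, press lightly sideways so that the ball never leaves the edge between those two flanks, and do not drive the spring to its stop. Then hang the probe back in its holder, and leave the timer, the jar and the counter where they stand.

Things in the scene. Friction and masses are not known exactly. Their poses are not given: they have to be found in the camera images.
- probe_grip (a point): sprung tracing probe, a loose round hand tool, 181 mm, 0.14 kg, hanging upright in the holder; this point: on its axis, mid black handle (22 mm diameter, 46 mm below to 36 mm above this point). A 38 mm flange lies below the handle, its underside 50 mm below this point; then a 21 mm nose, 27 mm long, a cone and the thin stylus. z axis: from ball to handle. Any turn about the axis is alike
- ball (a point): centre of the steel ball (8 mm diameter) at the end of the probe's 4 mm stylus; at rest on the probe's axis, 141 mm below probe_grip. The stylus pivots 50 mm above the ball centre and springs back to the middle: about 0.15 N per mm of sideways ball deflection in any direction, stops at 20 mm; rigid along the axis
- stylus: the sprung stylus with the ball; origin at its pivot, on the probe's axis 91 mm below probe_grip
- holder_mouth (a point): fixed upright holder, a grey column (40 mm diameter, 175 mm high, on a dark 72 mm disc); this point: centre of its top rim. Bore 30 mm in diameter, 159 mm deep; the probe hangs in it with its flange on the rim, so that probe_grip is 50 mm above this point
- bed: sloping aluminium bed of the fixed inspection stand, 140 mm (its y) by 104 mm (its x); origin: centre of its top face, 56 mm above the worktop. z axis: square out of the bed, 35 degrees from vertical, leaning to the robot's side; x: up the slope, away from the robot; y: level, to the left as seen facing the slope
- cam: steel cam plate, 14 mm thick, fixed on the bed; origin and axes as bed. Its -x edge, facing the robot, is the profile, in mm of this frame: broad lobe, radius 30 about x -0.2, y 38, from y 62.6 to 17.3; hollow, radius 25 about x -40, y 0, to y -17.8; narrow lobe, radius 20 about x -8.4, y -32, to y -48.4. Straight sides run up the slope from both ends. Screw heads 4 mm high on top near x 12
- broad_lobe_axis (a point): centre of the broad lobe's 30 mm radius, 8 mm above the bed; axes as cam
- hollow_axis (a point): centre of the hollow's 25 mm radius, 8 mm above the bed, in the open in front of the plate
- narrow_lobe_axis (a point): centre of the narrow lobe's 20 mm radius, 8 mm above the bed
- bench_timer: flat square timer, 66 x 66 x 17 mm, loose, on the worktop in front of the stand; a bystander; origin at the centre of its underside
- sample_jar: round jar with a wide cap, 60 mm in diameter, 62 mm high, loose, to the right of the stand; a bystander; origin at the centre of its underside
- tally_counter: round hand counter, 58 x 72 x 22 mm, loose, behind the stand; a bystander; origin at the centre of its underside
There are look-alikes about, which are no part of the job. Of the things that look like the part that bears probe_grip, the smallest one is meant.

How it is judged (in metres and radians):
On the way, in this order (a step that is already met when the one before it is completed fails the run):
1. the probe is lifted clear of its holder (z of ball in the frame of holder_mouth above 0.005 m), for 0.1 s.
2. the ball touches the outer flank of the broad lobe, beside the plate, the probe square to the bed within 15 degrees (y of ball in the frame of cam between 0.048 and 0.064 m and z of ball in the frame of cam between 0.002 and 0.014 m and contact force between stylus and cam above 0.1 N and angle between the z axis of probe_grip and the z axis of cam, either way round below 0.26 rad), for 0.02 s.
3. the ball touches the crown of the broad lobe, beside the plate, the probe square to the bed within 15 degrees (y of ball in the frame of cam between 0.033 and 0.043 m and z of ball in the frame of cam between 0.002 and 0.014 m and contact force between stylus and cam above 0.1 N and angle between the z axis of probe_grip and the z axis of cam, either way round below 0.26 rad), for 0.02 s.
4. the ball touches the inner flank of the broad lobe, beside the plate, the probe square to the bed within 15 degrees (y of ball in the frame of cam between 0.017 and 0.026 m and z of ball in the frame of cam between 0.002 and 0.014 m and contact force between stylus and cam above 0.1 N and angle between the z axis of probe_grip and the z axis of cam, either way round below 0.26 rad), for 0.02 s.
5. the ball touches the left half of the hollow, beside the plate, the probe square to the bed within 15 degrees (y of ball in the frame of cam between 0.0045 and 0.0115 m and z of ball in the frame of cam between 0.002 and 0.014 m and contact force between stylus and cam above 0.1 N and angle between the z axis of probe_grip and the z axis of cam, either way round below 0.26 rad), for 0.02 s.
6. the ball touches the right half of the hollow, beside the plate, the probe square to the bed within 15 degrees (y of ball in the frame of cam between -0.0115 and -0.0045 m and z of ball in the frame of cam between 0.002 and 0.014 m and contact force between stylus and cam above 0.1 N and angle between the z axis of probe_grip and the z axis of cam, either way round below 0.26 rad), for 0.02 s.
7. the ball touches the inner flank of the narrow lobe, beside the plate, the probe square to the bed within 15 degrees (y of ball in the frame of cam between -0.025 and -0.018 m and z of ball in the frame of cam between 0.002 and 0.014 m and contact force between stylus and cam above 0.1 N and angle between the z axis of probe_grip and the z axis of cam, either way round below 0.26 rad), for 0.02 s.
8. the ball touches the crown of the narrow lobe, beside the plate, the probe square to the bed within 15 degrees (y of ball in the frame of cam between -0.036 and -0.028 m and z of ball in the frame of cam between 0.002 and 0.014 m and contact force between stylus and cam above 0.1 N and angle between the z axis of probe_grip and the z axis of cam, either way round below 0.26 rad), for 0.02 s.
9. the ball touches the outer flank of the narrow lobe, beside the plate, the probe square to the bed within 15 degrees (y of ball in the frame of cam between -0.058 and -0.041 m and z of ball in the frame of cam between 0.002 and 0.014 m and contact force between stylus and cam above 0.1 N and angle between the z axis of probe_grip and the z axis of cam, either way round below 0.26 rad), for 0.02 s.
At the end, for the whole second after the job is handed in: the probe hangs upright (within 7 degrees) in its holder, on its axis within 10 mm, the flange on the rim within 6 mm, released (horizontal distance between probe_grip and holder_mouth below 0.01 m and z of probe_grip in the frame of holder_mouth between 0.044 and 0.056 m and angle between probe_grip's own z axis and vertical below 0.12 rad); the robot touches nothing.
It fails at once if the ball comes more than 6 mm off the edge while it is down beside the lobes or in the hollow ((z of ball in the frame of cam between -0.01 and 0.013 m and y of ball in the frame of cam between 0.024 and 0.046 m and distance between ball and broad_lobe_axis between 0.04 and 0.054 m and x of ball in the frame of cam below -0.0202 m) or (z of ball in the frame of cam between -0.01 and 0.013 m and y of ball in the frame of cam between -0.015 and 0.015 m and distance between ball and hollow_axis below 0.015 m and x of ball in the frame of cam above -0.04 m) or (z of ball in the frame of cam between -0.01 and 0.013 m and y of ball in the frame of cam between -0.038 and -0.022 m and distance between ball and narrow_lobe_axis between 0.03 and 0.044 m and x of ball in the frame of cam below -0.0224 m)).
It fails at once if the stylus is pressed against the cam with more than 6 N (its spring is at its stop), or against the bed with more than 15 N (contact force between stylus and cam above 6 N or contact force between stylus and bed above 15 N).
It fails at once if the bench timer is shifted by more than 25 mm (distance of bench_timer from where it was at the start of the episode above 0.025 m).
It fails at once if the sample jar is shifted by more than 25 mm (distance of sample_jar from where it was at the start of the episode above 0.025 m).
It fails at once if the tally counter is shifted by more than 25 mm (distance of tally_counter from where it was at the start of the episode above 0.025 m).
It also fails if it takes over 64 s, if anything falls off the work surface, if the arm or the gripper's body presses on something with over 40 N, if the wrist force passes 120 N, or if a joint passes its speed limit or range.

## Robot

A 6-joint arm with a two-finger parallel gripper is mounted at the origin on a cart in front of the work surface, level with it; the furniture and walls round the work are solid. World frame = base frame: x ahead of the robot, y to its left, z up, the work surface at z = 0. Lengths are in mm, angles in rad, forces in N, time in s.
With the tool pointing down it reaches from about 400 to 925 mm from the base axis. Payload 12.5 kg.
Tool frame: the origin (TCP) lies at the very end of the fingers, on their centre line; the grasp point (between the pads) lies 19 mm behind it; z points along the fingers, y is the direction in which the jaws open and shut (so a half turn about z gives the same grasp; the last joint's range is limited). The gripper opens to 95 mm and grips with 3 to 60 N. Pads are 20 mm wide; open, the fingers measure 119 mm over their backs; the gripper's body (75 mm by 180 mm) begins 59 mm behind the grasp point.
Start: joints at [1.017, 0.491, 1.559, -0, 1.092, -0.106], TCP at [270.601, 563.402, 214.661] pointing down, gripper open.
Joint ranges: [-3.1, 3.1], [-0.84, 2.19], [0.05, 2.79], [-1.13, 4.28], [0.06, 2.93], [-2.69, 2.69]. Speed limits (rad/s): [2.22, 2.22, 2.79, 3.14, 3.14, 3.14].

## Interface

Orientations are given as a 3x3 rotation matrix whose columns are the frame's x, y, z axes.
In Python, from station import manip gives the robot as it stands.
- The arm moves only by the tool move_arm, never from a script. Its argument "targets" is a list of rows, each a list of 2 entries, a list of its own where there are three numbers: the shift along the world's x, y, z in mm, then the turn, a rotation vector about the world's x, y, z in rad. In form: [[[x, y, z], [rx, ry, rz]], ...]. A call has 1 to 12 rows; each row is the pose to reach, as a shift and turn from the pose commanded when the call began; what a row does not reach only later rows make up. A row lasts 1/12 s, in which the tool goes at most 41.7 mm and 7.16 degrees, less where a joint would pass 70% of its speed; a pose out of reach is approached as far as the arm can. A call with a gripper value outside its range is refused whole. "grip" is the closure, from 0 (fully open) to 1 (shut), set as the call begins (left out, the last holds). The fingers move at their own pace and stop on an object; the grip force is fixed at half the most. Time passes only in rows, so rows that repeat a pose let the fingers close. It gives the time, the measured TCP pose, the force and the opening at its end, in the units of the state.
- manip.observe(): the state, without advancing time (a new reading comes with each control period).
- manip.grab_frame(name): name is "scene" or "top"; returns the picture (480x640x3 uint8, blue, green, red); there is no depth.
- manip.get_calibration(name): a dict with "K" (3x3 intrinsics, pixels), "origin" and "attitude" of the camera in the world. Camera axes: x right, y down, z forward; pixel columns grow to the right and rows downward; lengths in mm; the calibration is good to about 2 mm. A picture is of the moment at which its call begins. get_calibration takes no time and is no camera call.
- manip.job_done(): hands the job in, once; it reports no verdict.
Trained networks look in the newest picture that a camera, given by its name, has taken for a name from the list of things; names that differ only in an ending like _2 or _b are one class to them, and where a whole thing is asked for, a point or a joint stands for the part that bears it (a point fixed in the world has none). Each returns a list of dicts, best first, with "score" (0 to 1); they miss things now and then, are a little off and sometimes report something else, mostly with a low value. They report only what shows in the picture. A call takes as long as a camera call. They do not tell look-alikes from the thing itself.
- manip.masks_of(target, camera): "region" (480x640 bool, what is visible of it) and "rect" ([left, top, width, height] in pixels, round what is visible of it).
The state is a dict: "time": time; "joint_positions": joint angles; "dq": joint speeds; "tau": joint torques, N m; "eef_pos": TCP position; "ee_rot": TCP orientation; "force": force on the tool from outside, world axes, zero at the start; "moment": the same for the moment, N m; "opening": finger opening in mm.
Only numpy, scipy, OpenCV 4.12 (cv2) and the standard library are available. Lean on these libraries where they do the work, as an engineer would, in place of code of your own. Each camera call takes 0.05 s, during which the arm holds its last target.

## Working session

There is one attempt and no reset: what is moved stays moved. The work goes in short steps, Python scripts to look and compute and a tool call to move; the robot and the scene stay as the last step left them, time stands still between calls to the robot, and variables do not carry over. Pictures are saved under pics/ and viewed, and the job is handed in when it is done.

Besides the shell and the picture viewer there is one more tool, called after ">>>" as name(argument=value, ...), one argument or row to a line, values as JSON. move_arm: Moves the arm, as the interface text tells. Its arguments: {"type":"object","properties":{"targets":{"type":"array","items":{"type":"array"}},"grip":{"type":"number"}},"required":["targets"]}

```bash
ls; mkdir -p pics; python3 - <<'E'
from station import manip
import cv2,json
s=manip.observe();print(s['time'],s['eef_pos'],s['ee_rot'],s['opening'])
for n in('scene','top'):
    im=manip.grab_frame(n);cv2.imwrite(f'pics/{n}0.png',im)
    c=manip.get_calibration(n);print(n,c)
    for t in('probe_grip','bed','cam','stylus','bench_timer','sample_jar','tally_counter','holder_mouth'):
        try:
            for d in manip.masks_of(t,n): print(n,t,round(d['score'],2),d['rect'],int(d['region'].sum()))
        except Exception as e: print(t,e)
E
```

```text
pics
0.0 [270.47079999 563.17865241 214.08641613] [[-9.01404518e-01  4.32977605e-01 -5.36636847e-04]
 [ 4.32977928e-01  9.01404063e-01 -9.10740176e-04]
 [ 8.93965339e-05 -1.05329722e-03 -9.99999441e-01]] 95.20291081861338
scene {'K': array([[548.46107218,   0.        , 313.34123331],
       [  0.        , 548.46107218, 229.91711489],
       [  0.        ,   0.        ,   1.        ]]), 'origin': array([ 72.25215895,  83.74564898, 915.80385224]), 'attitude': array([[-0.65784803, -0.57908437,  0.48155712],
       [-0.75312669,  0.51089722, -0.41446861],
       [-0.0060139 , -0.63533087, -0.77221662]])}
scene probe_grip 0.85 [268.1, 291.9, 28.3, 45.5] 810
scene probe_grip 0.79 [210.9, 168.8, 26.7, 74.9] 1227
scene probe_grip 0.55 [254.8, 170.9, 21.7, 87.6] 1210
scene bed 0.7 [282.8, 229.8, 78.3, 89.4] 3527
scene stylus 0.54 [268.9, 237.6, 5.4, 19.1] 30
scene bench_timer 0.82 [333.0, 324.9, 47.1, 41.9] 1239
scene sample_jar 0.71 [376.1, 184.6, 25.6, 34.9] 921
scene tally_counter 0.69 [238.4, 210.9, 25.2, 20.9] 325
scene holder_mouth 0.71 [267.5, 329.2, 40.7, 67.5] 1823
top {'K': array([[
[... 224 characters left out ...]
rray([[ 0.02900402, -0.99689349,  0.07322662],
       [-0.99939109, -0.03034218, -0.01722816],
       [ 0.01939649, -0.07268235, -0.99716651]])}
top probe_grip 0.85 [210.5, 310.6, 27.7, 22.2] 469
top probe_grip 0.82 [260.6, 148.1, 29.3, 39.5] 684
top probe_grip 0.63 [300.2, 181.2, 26.1, 28.4] 583
top probe_grip 0.44 [286.8, 314.4, 33.5, 30.4] 967
top probe_grip 0.35 [288.9, 250.8, 56.3, 36.9] 1462
top bed 0.78 [284.8, 236.7, 70.1, 61.1] 3062
top cam 0.82 [288.4, 249.6, 59.4, 38.7] 1516
top bench_timer 0.96 [287.8, 315.9, 27.9, 29.2] 907
top sample_jar 0.84 [425.5, 232.6, 31.7, 22.9] 720
top tally_counter 0.78 [310.4, 146.0, 22.4, 29.9] 407
top holder_mouth 0.62 [226.8, 292.0, 32.7, 36.0] 718
```

View pics/scene0.png

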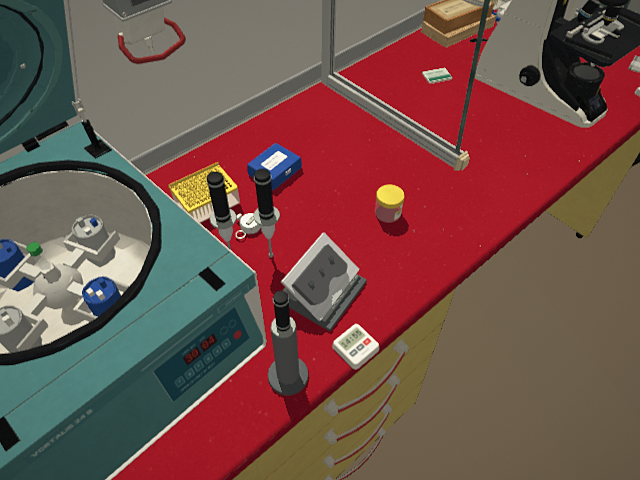

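View pics/top0.png

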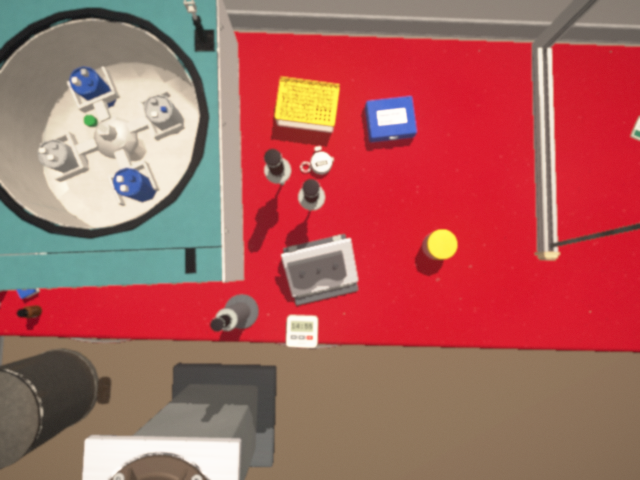

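```bash
python3 - <<'E'
import cv2
a=cv2.imread('pics/scene0.png')[150:410,190:430];cv2.imwrite('pics/s0c.png',cv2.resize(a,None,fx=2.3,fy=2.3,interpolation=3))
a=cv2.imread('pics/top0.png')[130:350,190:470];cv2.imwrite('pics/t0c.png',cv2.resize(a,None,fx=2.7,fy=2.7,interpolation=3))
E
```

```text
(no output)
```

View pics/s0c.png

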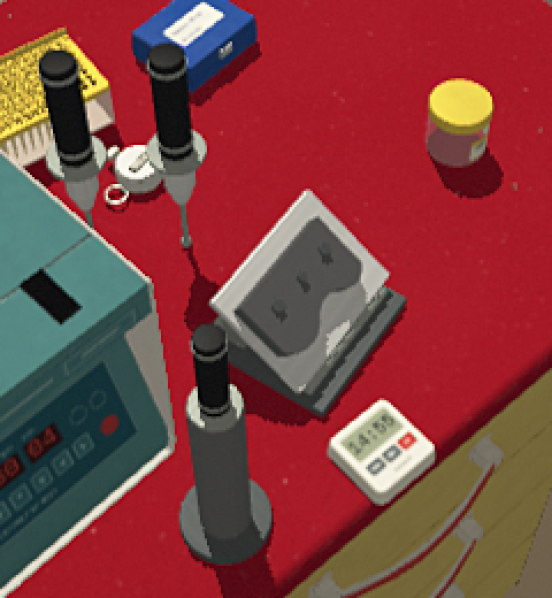

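View pics/t0c.png

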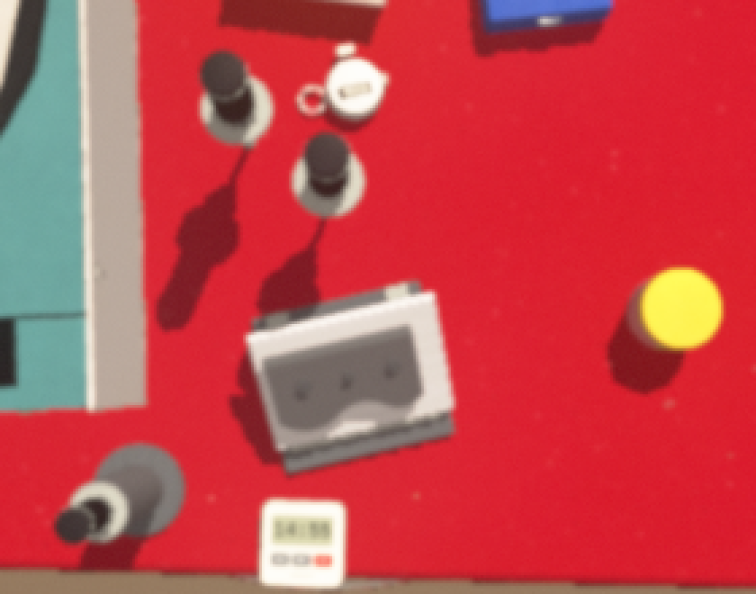

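Three things look like the probe: the one in the grey holder at scene (282,310), and free-standing ones at (219,195) and (264,195). The one in the holder has the smallest handle even though it is nearest the camera, and it sits on the holder rim, so I choose that one. The crop confirms it. Next I'll locate the bed and the holder.

```bash
python3 - <<'E'
import cv2
def crop(n,x0,y0,x1,y1,f,o):
    a=cv2.imread(f'pics/{n}0.png')[y0:y1,x0:x1];a=cv2.resize(a,None,fx=f,fy=f,interpolation=cv2.INTER_CUBIC)
    for x in range(x0,x1,10):
        cv2.line(a,((x-x0)*f,0),((x-x0)*f,6 if x%50 else 14),(0,255,255),1)
    for y in range(y0,y1,10):
        cv2.line(a,(0,(y-y0)*f),(6 if y%50 else 14,(y-y0)*f),(0,255,255),1)
    cv2.imwrite(f'pics/{o}.png',a)
crop('scene',270,220,380,340,5,'sb');crop('top',270,225,370,310,7,'tb')
crop('scene',250,280,330,410,4,'sh');crop('top',200,280,270,340,8,'th')
E
```

```text
(no output)
```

View pics/sb.png

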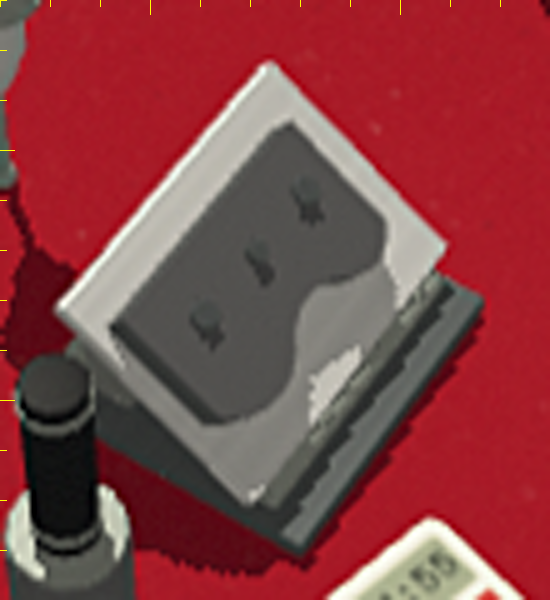

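View pics/tb.png

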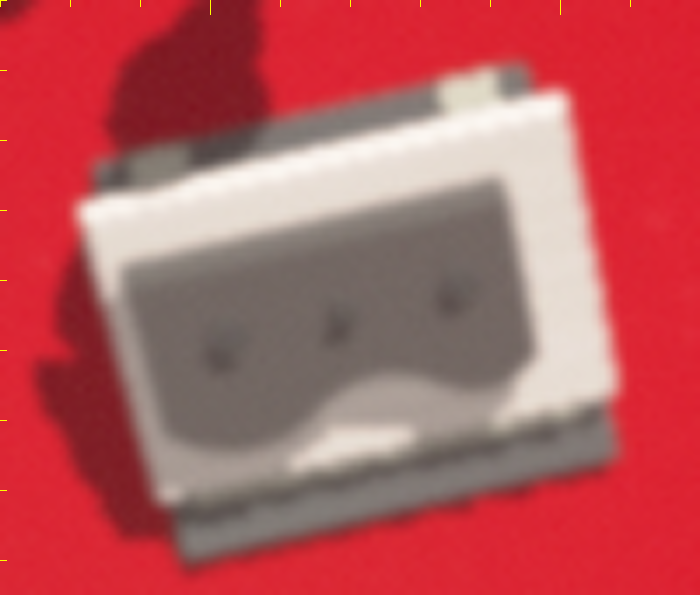

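View pics/sh.png

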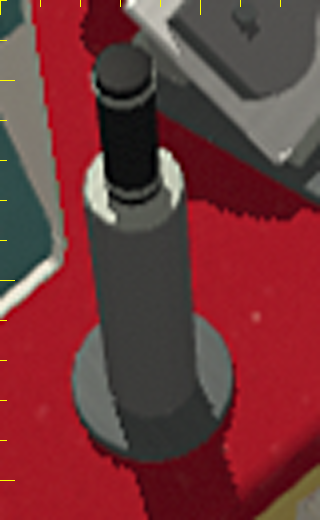

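View pics/th.png

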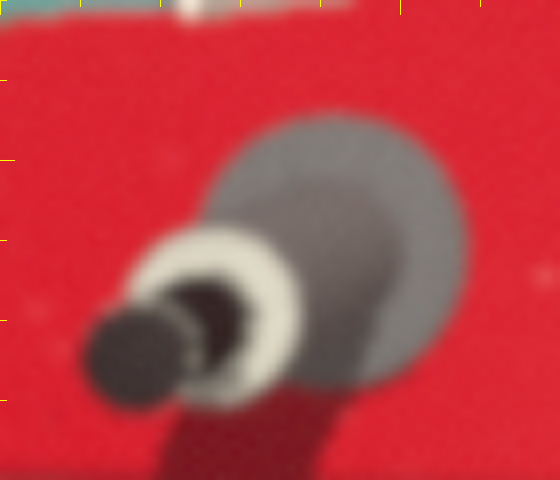

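```bash
cat > h.py <<'E'
import numpy as np, cv2
from scipy.optimize import least_squares
from station import manip
C={n:manip.get_calibration(n) for n in('scene','top')}
def proj(n,P):
    c=C[n];p=(np.atleast_2d(P)-c['origin'])@c['attitude'];q=p@c['K'].T
    return q[:,:2]/q[:,2:]
def bedR(yaw,t=np.radians(35)):
    cy,sy=np.cos(yaw),np.sin(yaw)
    h=np.array([cy,sy,0]);y=np.array([-sy,cy,0]);z=np.array([-h[0]*np.sin(t),-h[1]*np.sin(t),np.cos(t)])
    return np.column_stack([np.cross(y,z),y,z])
def profile(off=0,n=40):
    """points (x,y) mm along edge offset outward by off, left to right"""
    B=np.array([-.2,38]);H=np.array([-40,0.]);N=np.array([-8.4,-32])
    pts=[]
    def ang(c,y,r): return y
    yb=np.linspace(62.6,17.3,n); 
    for y in yb:
        d=np.array([-np.sqrt(max(900-(y-38)**2,0)),y-38])/30; pts.append((B+d*(30+off),d))
    for y in np.linspace(17.3,-17.8,n)[1:]:
        d=np.array([np.sqrt(625-y*y),y])/25; pts.append((H+d*(25-off),-d))
    for y in np.linspace(-17.8,-48.4,n)[1:]:
        d=np.array([-np.sqrt(400-(y+32)**2),y+32])/20; pts.append((N+d*(20+off),d))
    return np.array([p for p,_ in pts]),np.array([d for _,d in pts])
E
cat > fit.py <<'E'
from h import *
cr=lambda pts,x0,y0,f:np.array([[x0+(a+.5)/f-.5,y0+(b+.5)/f-.5] for a,b in pts])
S=cr([(57,305),(270,62),(447,247),(250,503)],270,220,5)
T=cr([(78,205),(570,92),(618,395),(160,500)],270,225,7)
L=np.array([[52,70,0],[52,-70,0],[-52,-70,0],[-52,70,0]])
def f(p,ns):
    P=L@bedR(p[2]).T+[p[0],p[1],56]
    return np.concatenate([(proj(n,P)-U).ravel() for n,U in(('scene',S),('top',T)) if n in ns])
for ns in(['scene','top'],['scene'],['top']):
    r=least_squares(f,[440,-300,.1],args=(ns,),loss='soft_l1');print(ns,r.x.round(3),r.fun.round(2))
    if len(ns)==2:b=r.x
# holder
Sc=cr([(124,68)],250,280,4);Tc=cr([(136,355)],200,280,8);Tf=cr([(212,318)],200,280,8)
def g(p,ns):
    o=[]
    if 's' in ns:o.append(proj('scene',[p[0],p[1],261])-Sc)
    if 't' in ns:o+= [proj('top',[p[0],p[1],261])-Tc]
    if 'f' in ns:o+= [proj('top',[p[0],p[1],179])-Tf]
    return np.concatenate(o).ravel()
for ns in('stf','s','t','f'):
    r=least_squares(g,[400,-100],args=(ns,));print(ns,r.x.round(2),r.fun.round(2))
for n in('scene','top'):
    im=cv2.imread(f'pics/{n}0.png');k=6;x0,y0=(270,220)
    a=cv2.resize(im[y0:y0+100,x0:x0+110],None,fx=k,fy=k,interpolation=cv2.INTER_CUBIC)
    pr,_=profile();R=bedR(b[2])
    for Z,col in((14,(0,255,0)),(0,(255,255,0))):
        P=np.c_[pr,np.full(len(pr),Z)]@R.T+[b[0],b[1],56]
        cv2.polylines(a,[np.int32((proj(n,P)-[x0,y0]+.5)*k)],False,col,1)
    P=L@R.T+[b[0],b[1],56];cv2.polylines(a,[np.int32((proj(n,P)-[x0,y0]+.5)*k)],True,(255,0,255),1)
    cv2.imwrite(f'pics/ov_{n}.png',a)
E
python3 fit.py
```

```text
['scene', 'top'] [ 5.15142e+02 -3.19229e+02  2.53000e-01] [ 0.78 -0.62  0.73 -1.18  0.79 -0.51  0.83 -0.58 -0.93  0.31 -1.8   0.74
 -1.48 -0.9  -1.7  -0.83]
['scene'] [ 5.14929e+02 -3.17059e+02  2.53000e-01] [-0.07  0.1  -0.03 -0.55  0.08  0.14  0.03  0.18]
['top'] [ 5.14910e+02 -3.22252e+02  2.53000e-01] [ 0.6   0.5  -0.29  0.88 -0.03 -0.77 -0.23 -0.65]
stf [ 420.01 -156.15] [ 1.36 -1.34 -1.12  0.24 -1.   -0.38]
s [ 419.55 -153.31] [-0.  0.]
t [ 420.44 -157.88] [0. 0.]
f [ 419.4  -157.92] [0. 0.]
```

```bash
cat >> h.py <<'E'
def ray(n,u):
    c=C[n];d=np.linalg.inv(c['K'])@[u[0],u[1],1];return c['origin'],c['attitude']@d
def atz(n,u,z):
    o,d=ray(n,u);return o+d*(z-o[2])/d[2]
def tri(us,ut):
    (o,d),(p,e)=ray('scene',us),ray('top',ut)
    A=np.column_stack([d,-e]);s=np.linalg.lstsq(A,p-o,rcond=None)[0]
    a,b=o+s[0]*d,p+s[1]*e;return (a+b)/2,np.linalg.norm(a-b)
E
python3 - <<'E'
from h import *
print(tri((258,275),(220,283)))
print(tri((265,345),(243,280)))
for u in((0,288),(220,283),(0,340)):print(atz('top',u,0),atz('top',u,250))
for t,n in((327.5-200,0),):pass
print(atz('top',(302,331),17),atz('top',(440,245),62))
E
```

```text
(array([ 483.20123215, -157.86977746,  241.14685812]), np.float64(3.3445941494478992))
(array([ 486.46880595, -158.24222401,   14.71627929]), np.float64(5.837673051764369))
[452.87569524 350.84530145   0.        ] [466.65108156 191.23363525 250.        ]
[ 476.49078473 -109.88076717    0.        ] [ 484.56630257 -158.28904383  250.        ]
[344.99584852 342.50665701   0.        ] [384.80971071 184.9076521  250.        ]
[ 382.46944624 -287.63488932   17.        ] [ 567.77817786 -562.57756924   62.        ]
```

View pics/ov_scene.png

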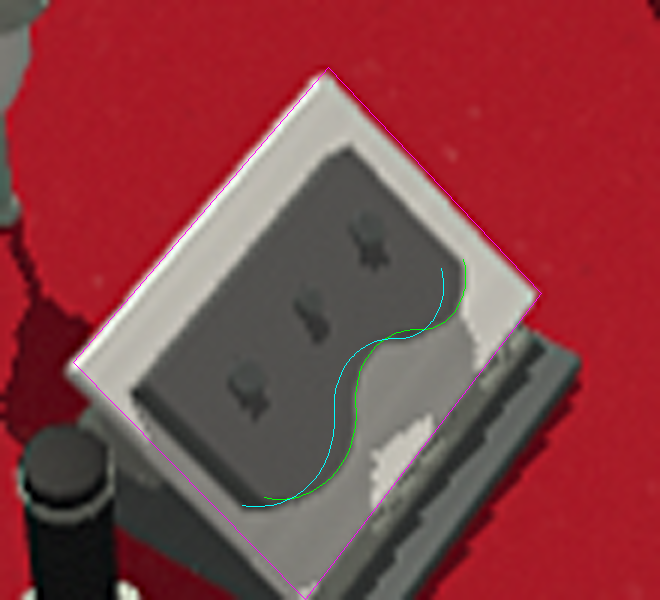

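View pics/ov_top.png

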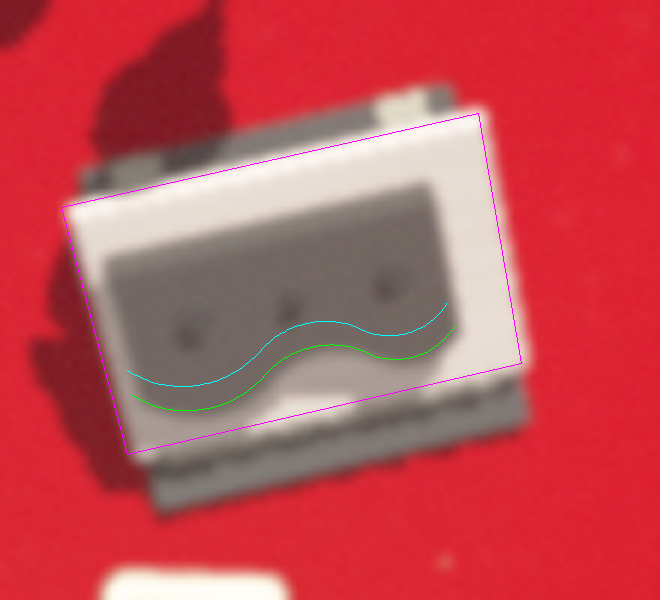

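>>> move_arm(
  targets=[
    [[0,0,40],[0,0,0]],
    [[10,-20,80],[0,0,-0.05]],
    [[30,-55,116],[0,0,-0.13]],
    [[50,-95,116],[0,0,-0.22]],
    [[68,-132,116],[0,0,-0.31]],
    [[85,-169,116],[0,0,-0.4]],
    [[102,-206,116],[0,0,-0.49]],
    [[119,-243,116],[0,0,-0.58]],
    [[136,-280,116],[0,0,-0.67]],
    [[150,-317,116],[0,0,-0.76]],
    [[160,-340,116],[0,0,-0.84]],
    [[170,-363,116],[0,0,-0.87]],
  ],
  grip=0.5,
)

```text
time: 1.9
eef_pos: [441.2, 197.8, 330.9]
ee_rot: [[-0.244, 0.97, 0.001], [0.97, 0.244, -0.0], [-0.0, 0.001, -1.0]]
force: [0.4, 0.5, 0.3]
opening: 47.5
```

>>> move_arm(
  targets=[
    [[-2,-35,0],[0,0,0]],
    [[-4,-72,0],[0,0,0]],
    [[-6,-110,0],[0,0,0]],
    [[-9,-148,0],[0,0,0]],
    [[-12,-186,0],[0,0,0]],
    [[-15,-224,0],[0,0,0]],
    [[-18,-262,0],[0,0,0]],
    [[-20,-300,0],[0,0,0]],
    [[-21,-335,0],[0,0,0]],
    [[-21,-354,0],[0,0,0]],
    [[-21,-354,0],[0,0,0]],
  ],
)

```text
time: 2.82
eef_pos: [419.5, -156.7, 330.5]
ee_rot: [[-0.247, 0.969, 0.0], [0.969, 0.247, -0.001], [-0.001, -0.0, -1.0]]
force: [-0.0, -0.3, 0.2]
opening: 47.4
```

```bash
cat >> h.py <<'E'
def snap(tag,z=None,f=4):
    for n in('scene','top'):
        im=manip.grab_frame(n);cv2.imwrite(f'pics/{n}{tag}.png',im)
def crop(n,tag,x0,y0,x1,y1,f,marks=()):
    a=cv2.imread(f'pics/{n}{tag}.png')[y0:y1,x0:x1];a=cv2.resize(a,None,fx=f,fy=f,interpolation=cv2.INTER_CUBIC)
    for u in marks: cv2.circle(a,tuple(np.int32((np.array(u)-[x0,y0]+.5)*f)),2,(0,255,0),-1)
    for x in range(x0,x1,10): cv2.line(a,((x-x0)*f,0),((x-x0)*f,6 if x%50 else 14),(0,255,255),1)
    for y in range(y0,y1,10): cv2.line(a,(0,(y-y0)*f),(6 if y%50 else 14,(y-y0)*f),(0,255,255),1)
    cv2.imwrite(f'pics/c_{n}{tag}.png',a)
E
python3 - <<'E'
from h import *
snap(1)
s=manip.observe();p,R=np.array(s['eef_pos']),np.array(s['ee_rot']);print(s['time'],p,s['opening'])
o=s['opening']/2
# inner fingertip corners: +-opening/2 along y, +-10 along x
pts=[p+R@np.array([a,b*o,0]) for b in(-1,1) for a in(-10,10)]
for n in('scene','top'):
    q=proj(n,pts);print(n,q.round(1).tolist(), proj(n,p).round(1))
    c=q.mean(0).astype(int);crop(n,1,c[0]-50,c[1]-60,c[0]+50,c[1]+40,6,q)
E
```

```text
2.9167 [ 419.40279473 -153.98667729  330.57131448] 47.58121661146693
scene [[297.6, 270.8], [288.5, 281.4], [268.5, 254.4], [259.3, 264.4]] [[278.3 267.6]]
top [[214.2, 344.8], [200.5, 347.9], [207.5, 312.1], [193.8, 315.2]] [[204. 330.]]
```

View pics/c_scene1.png

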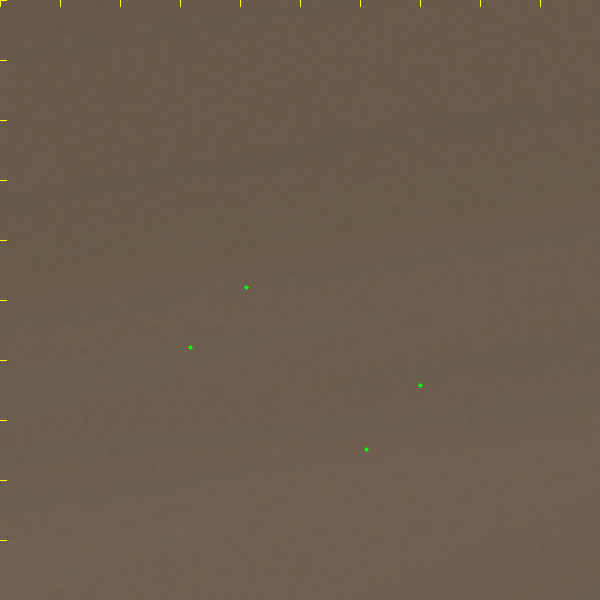

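View pics/c_top1.png

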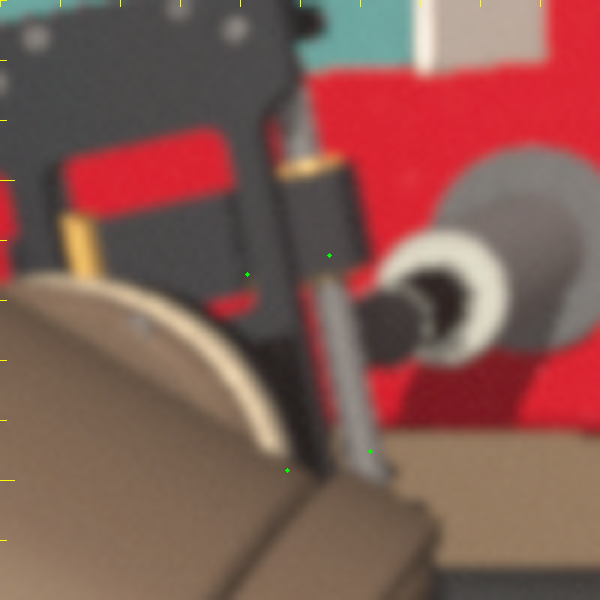

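```bash
python3 - <<'E'
from h import *
snap(2)
s=manip.observe();p,R=np.array(s['eef_pos']),np.array(s['ee_rot']);print(s['time'],p,s['opening'],s['joint_positions'],s['dq'])
E
```

```text
3.0167 [ 419.53957536 -152.89472795  330.70623538] 47.996311674427034 [-4.97759321e-01  1.16439442e-01  1.79237011e+00  2.76249405e-04
  1.23275505e+00 -7.51241571e-01] [ 0.01361569 -0.00378771  0.00186714  0.00041216  0.00031218 -0.0009016 ]
```

View pics/scene2.png

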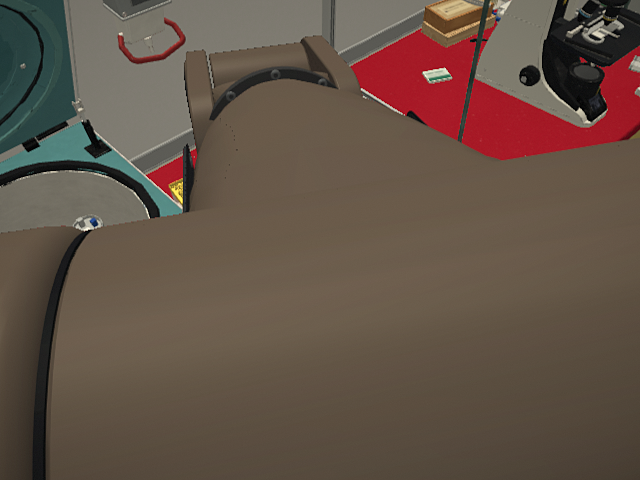

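View pics/top2.png

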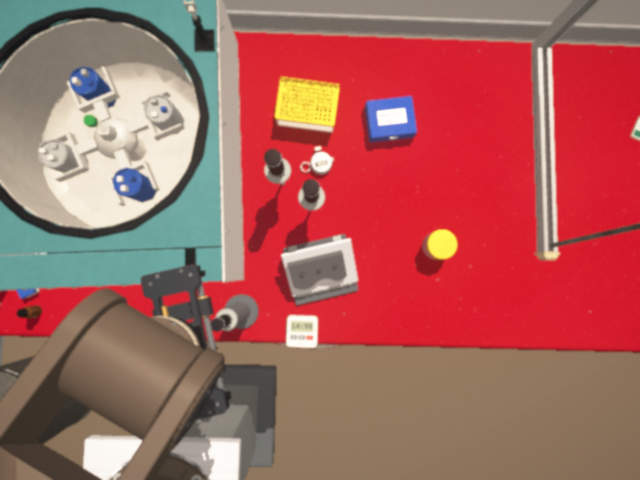

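>>> move_arm(
  targets=[
    [[0,-2,-20],[0,0,0]],
    [[0,-2,-42],[0,0,0]],
    [[0,-2,-60],[0,0,0]],
    [[0,-2,-62],[0,0,0]],
    [[0,-2,-62],[0,0,0]],
  ],
)

```text
time: 3.43
eef_pos: [419.5, -154.6, 268.5]
ee_rot: [[-0.252, 0.968, -0.001], [0.968, 0.252, 0.001], [0.001, -0.001, -1.0]]
force: [-0.2, -0.4, -0.7]
opening: 47.8
```

```bash
python3 - <<'E'
from h import *
im=manip.grab_frame('top');cv2.imwrite('pics/top3.png',im)
s=manip.observe();p,R=np.array(s['eef_pos']),np.array(s['ee_rot']);print(s['time'],p,s['opening'])
o=s['opening']/2
pts=[p+R@np.array([a,b*o,0]) for b in(-1,1) for a in(-10,10)]
q=proj('top',pts);c=q.mean(0).astype(int);crop('top',3,c[0]-40,c[1]-40,c[0]+40,c[1]+40,8,q)
E
```

```text
3.4833 [ 419.93942205 -155.01807178  269.32814038] 47.791055728601584
```

View pics/c_top3.png

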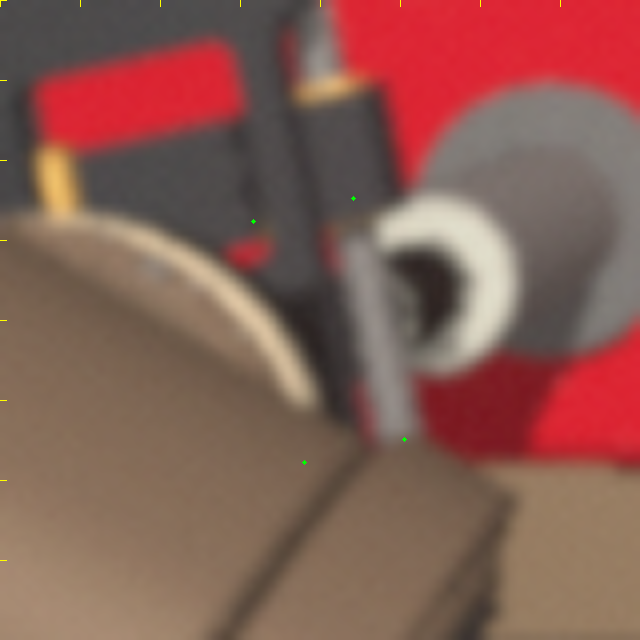

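>>> move_arm(
  targets=[
    [[0,0,-15],[0,0,0]],
    [[0,0,-30],[0,0,0]],
    [[0,0,-45],[0,0,0]],
    [[0,0,-58],[0,0,0]],
    [[0,0,-62],[0,0,0]],
    [[0,0,-62],[0,0,0]],
  ],
)

```text
time: 3.98
eef_pos: [419.9, -155.5, 207.0]
ee_rot: [[-0.251, 0.968, 0.0], [0.968, 0.251, 0.0], [-0.0, 0.0, -1.0]]
force: [0.5, -0.0, -0.0]
opening: 47.5
```

```bash
python3 - <<'E'
from h import *
im=manip.grab_frame('top');cv2.imwrite('pics/top4.png',im)
s=manip.observe();p,R=np.array(s['eef_pos']),np.array(s['ee_rot']);print(s['time'],p,s['opening'],s['force'])
o=s['opening']/2
pts=[p+R@np.array([a,b*o,0]) for b in(-1,1) for a in(-10,10)]
q=proj('top',pts);c=q.mean(0).astype(int);crop('top',4,c[0]-40,c[1]-40,c[0]+40,c[1]+40,8,q)
E
```

```text
4.0333 [ 420.04672502 -155.60535252  207.51539006] 47.153831415904115 [-0.2167376   0.50687008  0.62243836]
```

View pics/c_top4.png

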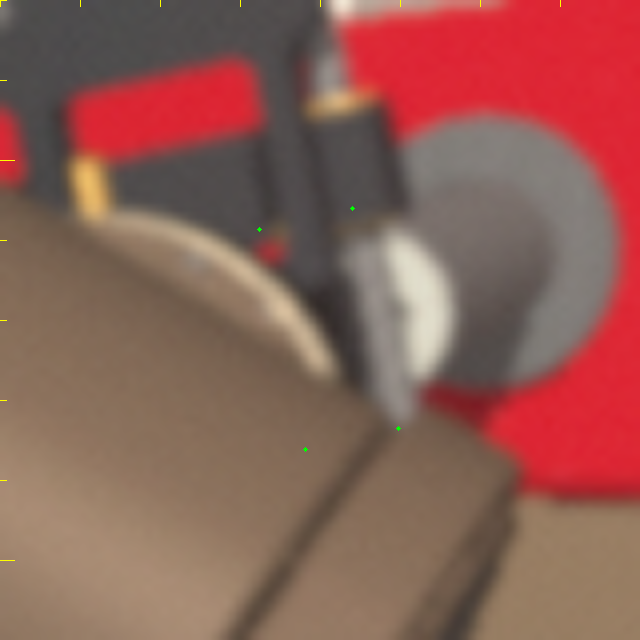

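>>> move_arm(
  targets=[
    [[0,0,0],[0,0,0]],
    [[0,0,0],[0,0,0]],
    [[0,0,0],[0,0,0]],
    [[0,0,0],[0,0,0]],
    [[0,0,0],[0,0,0]],
    [[0,0,0],[0,0,0]],
    [[0,0,0],[0,0,0]],
    [[0,0,0],[0,0,0]],
  ],
  grip=1,
)

```text
time: 4.7
eef_pos: [419.8, -155.7, 206.9]
ee_rot: [[-0.25, 0.968, 0.001], [0.968, 0.25, -0.0], [-0.0, 0.001, -1.0]]
force: [-0.7, 1.2, 4.8]
opening: 21.7
```

>>> move_arm(
  targets=[
    [[0,0,8],[0,0,0]],
    [[0,0,22],[0,0,0]],
    [[0,0,40],[0,0,0]],
    [[0,0,58],[0,0,0]],
    [[0,0,76],[0,0,0]],
    [[0,0,94],[0,0,0]],
    [[0,0,112],[0,0,0]],
    [[0,0,130],[0,0,0]],
    [[0,0,140],[0,0,0]],
    [[0,0,140],[0,0,0]],
    [[0,0,140],[0,0,0]],
  ],
)

```text
time: 5.62
eef_pos: [419.4, -155.5, 346.7]
ee_rot: [[-0.25, 0.968, 0.0], [0.968, 0.25, -0.0], [-0.0, 0.0, -1.0]]
force: [0.4, 0.8, -2.0]
opening: 21.7
```

```bash
python3 - <<'E'
from h import *
im=manip.grab_frame('top');cv2.imwrite('pics/top5.png',im)
s=manip.observe();p,R=np.array(s['eef_pos']),np.array(s['ee_rot']);print(s['time'],p,s['opening'],s['force'],s['joint_positions'])
b=p+R@np.array([0,0,141-19]);q=proj('top',[b,p,p+R@[0,0,31]]);print(b,q)
c=q[0].astype(int);crop('top',5,c[0]-45,c[1]-40,c[0]+45,c[1]+40,8,q)
E
```

```text
5.6667 [ 419.25642798 -155.44699377  346.10564785] 21.42655656008608 [ 0.16613719 -0.57903591 -1.19628964] [-5.02969058e-01  1.06565171e-01  1.76308882e+00 -7.45326219e-06
  1.27283021e+00 -7.55934787e-01]
[ 419.16071045 -155.39532553  224.10569634] [[219.53758914 322.19333114]
 [202.49274768 331.49065788]
 [207.37784992 328.82601639]]
```

View pics/c_top5.png

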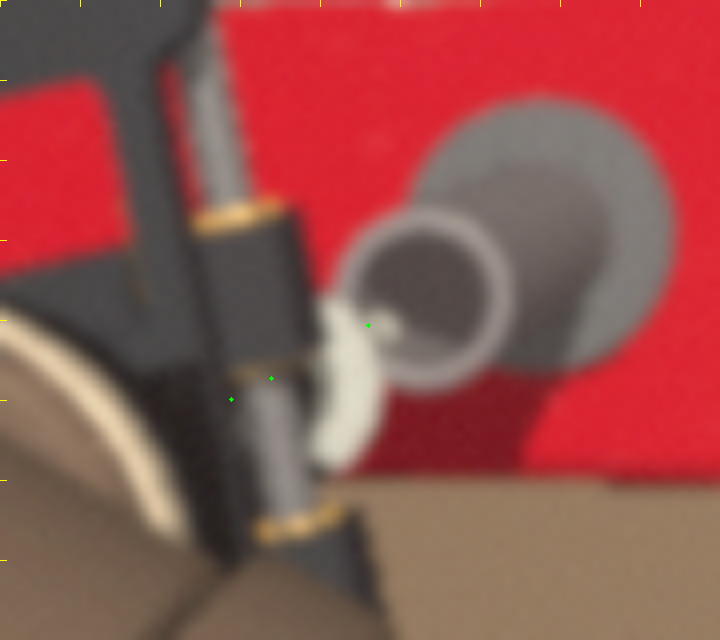

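```bash
cat >> h.py <<'E'
BED=np.array([514.9,-319.6,56.]);YAW=.253;RB=bedR(YAW)
def tcp_for(b): # ball nominal in bed frame -> TCP world, tool z=-bed z
    return BED+RB@(np.asarray(b,float)+[0,0,122])
E
python3 - <<'E'
from h import *
x0=np.array([1,0]);u=np.array([425,298])
q=proj('top',[419.2,-155.4,224.1])[0].astype(int);x0=q-[45,40]
px=x0+(u+.5)/8-.5;print('rim top-cam',atz('top',px,175))
pb=x0+(np.array([380,325])+.5)/8-.5;print('ball top-cam',atz('top',pb,224))
d=np.array([-.785,.62])
for nm,b in(('above',[-.2+d[0]*52,38+d[1]*52,80]),('down',[-.2+d[0]*52,38+d[1]*52,8]),('press',[-.2+d[0]*26,38+d[1]*26,8])):
    print(nm,np.round(b,1),tcp_for(b).round(1),'ball',(BED+RB@np.array(b)).round(1))
E
```

```text
rim top-cam [ 419.88029584 -158.26403108  175.        ]
ball top-cam [ 419.22621116 -157.88944166  224.        ]
above [-41.   70.2  80. ] [ 352.6 -289.   197.9] ball [ 420.4 -271.5   98. ]
down [-41.   70.2   8. ] [ 392.6 -278.7  139. ] ball [ 460.3 -261.2   39. ]
press [-20.6  54.1   8. ] [ 412.8 -290.1  150.7] ball [ 480.6 -272.6   50.7]
```

>>> move_arm(
  targets=[
    [[-3,-15,0],[0,0,0]],
    [[-8,-35,0],[0,0,0]],
    [[-15,-58,0],[0.015,-0.059,0]],
    [[-25,-80,0],[0.038,-0.148,0]],
    [[-35,-100,0],[0.061,-0.236,0]],
    [[-45,-118,0],[0.084,-0.325,0]],
    [[-55,-128,-5],[0.107,-0.414,0]],
    [[-62,-133,-12],[0.13,-0.503,0]],
    [[-67,-133,-20],[0.153,-0.591,0]],
    [[-67,-133,-30],[0.153,-0.591,0]],
    [[-67,-133,-30],[0.153,-0.591,0]],
  ],
)

```text
time: 6.58
eef_pos: [351.3, -288.5, 314.2]
ee_rot: [[-0.247, 0.796, 0.552], [0.969, 0.2, 0.145], [0.005, 0.571, -0.821]]
force: [-0.5, -0.3, -1.3]
opening: 21.7
```

```bash
cat >> h.py <<'E'
def chk(tag,cams=('top',),f=7,w=45):
    s=manip.observe()
    for n in cams: cv2.imwrite(f'pics/{n}{tag}.png',manip.grab_frame(n))
    p,R=np.array(s['eef_pos']),np.array(s['ee_rot'])
    b=p+R@np.array([0,0,122.]);bb=RB.T@(b-BED)
    print('t',s['time'],'tcp',p.round(1),'F',np.round(s['force'],2),'op',round(s['opening'],1),'ball nom bed',bb.round(1),'tilt err deg',np.degrees(np.arccos(-R[:,2]@RB[:,2])).round(2))
    print('j',np.round(s['joint_positions'],2))
    for n in cams:
        q=proj(n,[b]);c=q[0].astype(int);crop(n,tag,max(c[0]-w,0),max(c[1]-w,0),c[0]+w,c[1]+w,f,q)
E
python3 - <<'E'
from h import *
chk(6,('top','scene'))
E
```

```text
t 6.5833 tcp [ 351.3 -288.5  314.2] F [-0.46 -0.33 -1.34] op 21.7 ball nom bed [ 24.4  71.3 175.9] tilt err deg 0.22
j [-1.19  0.08  2.02  0.7   1.08 -1.79]
```

View pics/c_top6.png

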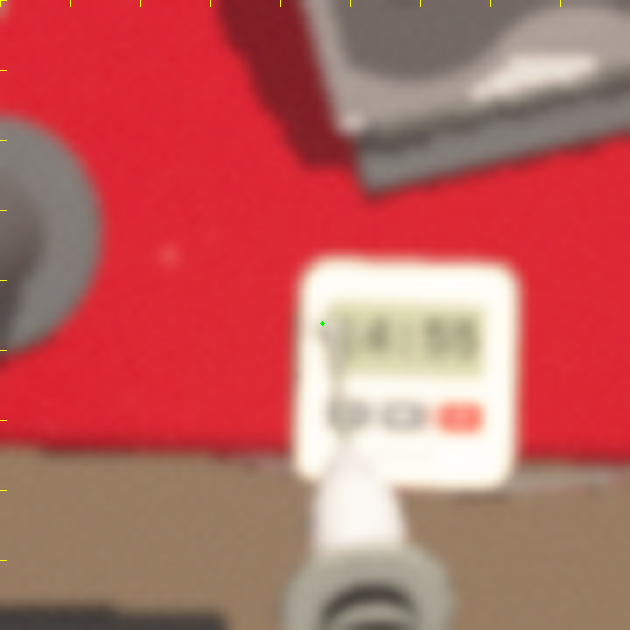

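View pics/c_scene6.png

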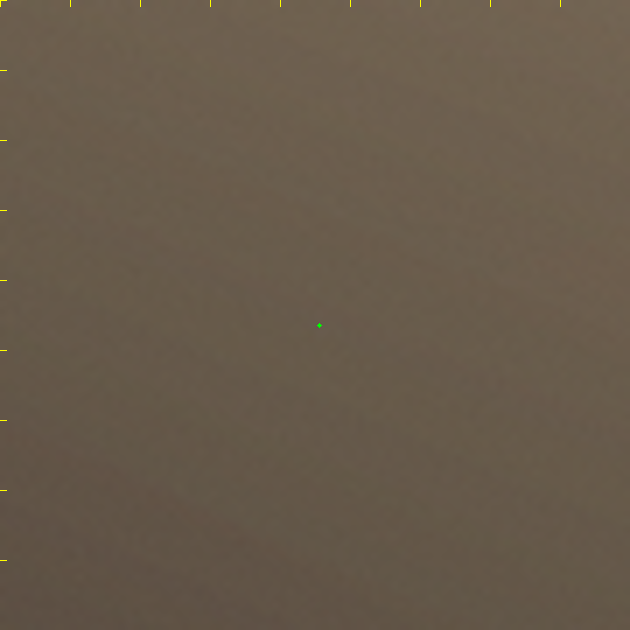

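>>> move_arm(
  targets=[
    [[0,0,-15],[0,0,0]],
    [[0,0,-40],[0,0,0]],
    [[0,0,-65],[0,0,0]],
    [[0,0,-90],[0,0,0]],
    [[0,0,-110],[0,0,0]],
    [[6,1,-125],[0,0,0]],
    [[14,4,-138],[0,0,0]],
    [[20,5,-148],[0,0,0]],
    [[20,5,-148],[0,0,0]],
    [[20,5,-148],[0,0,0]],
  ],
)

```text
time: 7.52
eef_pos: [373.5, -283.2, 168.9]
ee_rot: [[-0.253, 0.793, 0.554], [0.967, 0.207, 0.145], [0.0, 0.573, -0.82]]
force: [0.2, 1.2, -1.6]
opening: 21.9
```

```bash
python3 - <<'E'
from h import *
chk(7)
E
```

```text
t 7.5167 tcp [ 373.5 -283.2  168.9] F [ 0.22  1.18 -1.58] op 21.9 ball nom bed [-40.   70.9  43.7] tilt err deg 0.12
j [-1.14  0.32  2.21  0.97  0.75 -2.17]
```

View pics/c_top7.png

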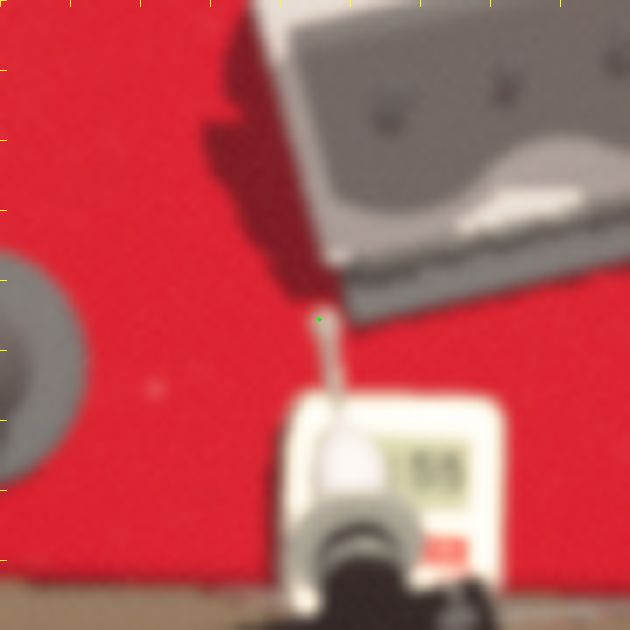

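```bash
cat > kin.py <<'E'
from h import *
from scipy.spatial.transform import Rotation as Ro
rz=lambda a:Ro.from_euler('z',a).as_matrix(); ry=lambda a:Ro.from_euler('y',a).as_matrix()
def fk(q,k):
    r0,y0,z0,L1,fx,fz,d,c6=k
    A=rz(q[0]);B=A@ry(q[1]);Cc=A@ry(q[1]+q[2]);W=Cc@rz(q[3])@ry(q[4])@rz(q[5]+c6)
    return A@np.array([r0,y0,z0])+B@np.array([0,0,L1])+Cc@np.array([fx,0,fz])+W@np.array([0,0,d]),W
s=manip.observe()
D=[([1.017,.491,1.559,0,1.092,-.106],[270.6,563.4,214.66]),
([-4.97759321e-01,1.16439442e-01,1.79237011e+00,2.76e-04,1.23275505,-7.51241571e-01],[419.54,-152.89,330.7]),
([-5.02969058e-01,1.06565171e-01,1.76308882e+00,0,1.27283021e+00,-7.55934787e-01],[419.26,-155.45,346.1]),
(s['joint_positions'],s['eef_pos']),([-1.19,.08,2.02,.70,1.08,-1.79],[351.3,-288.5,314.2])]
R=np.array(s['ee_rot'])
for c in (0,np.pi/2,-np.pi/2,np.pi):print(c,np.abs(fk(s['joint_positions'],[0,0,0,0,0,0,0,c])[1]-R).max())
def res(k): 
    k=np.r_[k[:7],-np.pi/2]
    return np.concatenate([(fk(q,k)[0]-p) for q,p in D]+[1e-3*(k[:7]-[0,-60,400,450,0,450,300])])
r=least_squares(res,[0,-60,400,450,0,450,300]);print(r.x.round(1),r.fun.round(1))
np.save('k.npy',np.r_[r.x,0])
E
python3 kin.py
```

```text
0 1.1747392853943184
1.5707963267948966 5.633514488234681e-16
-1.5707963267948966 1.9352263705355113
3.141592653589793 1.1747392853943188
[  0.6  66.  195.7 586.4  43.  410.5 270.6] [ 0.1 -0.2  0.1  0.1 -0.   0.1  0.1 -0.   0.1 -0.6 -0.4  0.1  0.6  0.6
 -0.3  0.   0.1 -0.2  0.1  0.  -0.  -0. ]
```

```bash
cat > plan.py <<'E'
from kin import *
k=np.load('k.npy');k[7]=np.pi/2
lo=np.array([-3.1,-.84,.05,-1.13,.06,-2.69]);hi=np.array([3.1,2.19,2.79,4.28,2.93,2.69])
def ik(p,Rt,q0):
    f=lambda q:np.r_[(fk(q,k)[0]-p)/100,(fk(q,k)[1]-Rt).ravel()]
    r=least_squares(f,q0);return r.x,np.abs(r.fun).max()
def trace(off,n=14):
    P,dn=profile(off,n)
    m=(P[:,1]<=1e9)
    return P,dn
E
python3 - <<'E'
from plan import *
s=manip.observe();q=np.array(s['joint_positions'])
Rt=np.column_stack([RB[:,1],RB[:,0],-RB[:,2]])
print(np.abs(Rt-np.array(s['ee_rot'])).max())
P,dn=profile(-4,8)
for b in [(-41,70.2)]+list(map(tuple,P)):
    q,e=ik(tcp_for([b[0],b[1],8]),Rt,q);print(np.round(b,1),q.round(2),round(e,4))
E
```

```text
0 1.1747392853943184
1.5707963267948966 5.633514488234681e-16
-1.5707963267948966 1.9352263705355113
3.141592653589793 1.1747392853943188
[  0.6  66.  195.7 586.4  43.  410.5 270.6] [ 0.1 -0.2  0.1  0.1 -0.   0.1  0.1 -0.   0.1 -0.6 -0.4  0.1  0.6  0.6
 -0.3  0.   0.1 -0.2  0.1  0.  -0.  -0. ]
0.0021275224984784735
[-41.   70.2] [-1.08  0.39  2.22  1.08  0.68 -2.26] 0.0
[-15.1  59.3] [-1.04  0.38  2.17  1.03  0.7  -2.15] 0.0
[-20.9  53.7] [-1.06  0.39  2.16  1.03  0.7  -2.16] 0.0
[-24.2  48.1] [-1.06  0.4   2.16  1.03  0.71 -2.17] 0.0
[-25.8  42.5] [-1.07  0.41  2.15  1.02  0.71 -2.17] 0.0
[-26.2  36.9] [-1.08  0.41  2.13  1.02  0.71 -2.16] 0.0
[-25.3  31.3] [-1.08  0.42  2.12  1.01  0.72 -2.15] 0.0
[-23.1  25.7] [-1.08  0.42  2.11  1.    0.72 -2.14] 0.0
[-19.   20.1] [-1.07  0.42  2.09  0.99  0.73 -2.12] 0.0
[-14.7  14.3] [-1.07  0.43  2.07  0.97  0.74 -2.1 ] 0.0
[-12.3   8.4] [-1.07  0.43  2.06  0.96  0.74 -2.08] 0.0
[-11.1   2.6] [-1.07  0.43  2.04  0.96  0.75 -2.07] 0.0
[-11.2  -3.2] [-1.07  0.44  2.03  0.95  0.75 -2.06] 0.0
[-12.4  -9. ] [-1.08  0.45  2.02  0.94  0.76 -2.06] 0.0
[-15.1 -14.8] [-1.08  0.45  2.01  0.94  0.76 -2.06] 0.0
[-19.6 -20.6] [-1.09  0.46  2.    0.94  0.77 -2.07] 0.0
[-22.3 -24.1] [-1.1   0.47  2.    0.93  0.77 -2.08] 0.0
[-23.8 -27.6] [-1.1   0.47  1.99  0.93  0.77 -2.08] 0.0
[-24.4 -31.1] [-1.11  0.48  1.98  0.93  0.78 -2.07] 0.0
[-24.2 -34.6] [-1.11  0.48  1.98  0.92  0.78 -2.07] 0.0
[-23.2 -38.1] [-1.11  0.48  1.97  0.92  0.78 -2.06] 0.0
[-21.2 -41.6] [-1.1   0.49  1.96  0.91  0.79 -2.05] 0.0
[-17.6 -45.1] [-1.1   0.49  1.95  0.91  0.79 -2.04] 0.0
```

>>> move_arm(
  targets=[
    [[4,1,-6],[0,0,0]],
    [[8,2,-12],[0,0,0]],
    [[12,3,-18],[0,0,0]],
    [[16,4,-24],[0,0,0]],
    [[20,5,-29.5],[0,0,0]],
    [[20,5,-29.5],[0,0,0]],
    [[20,5,-29.5],[0,0,0]],
  ],
)

```text
time: 8.15
eef_pos: [392.7, -278.3, 138.7]
ee_rot: [[-0.251, 0.793, 0.555], [0.968, 0.205, 0.145], [0.001, 0.573, -0.819]]
force: [0.0, -0.3, -1.4]
opening: 21.6
```

```bash
python3 - <<'E'
from h import *
chk(8)
E
```

```text
t 8.15 tcp [ 392.7 -278.3  138.7] F [ 0.01 -0.28 -1.42] op 21.6 ball nom bed [-41.   70.7   7.7] tilt err deg 0.08
j [-1.09  0.39  2.22  1.08  0.69 -2.26]
```

View pics/c_top8.png

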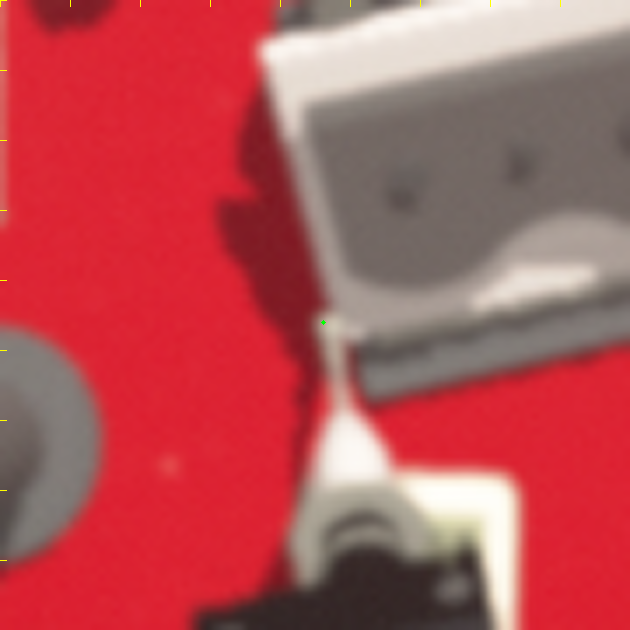

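```bash
sed -i 's/^BED=.*/BED=np.array([515.5,-320.8,56.]);YAW=.253;RB=bedR(YAW)/' h.py
python3 - <<'E'
from h import *
cmd=np.array([392.6,-278.6,139.2])
print('now ball bed',(RB.T@(cmd-BED)-[0,0,122]).round(1))
P,dn=profile(-4,200)
i0=np.argmin(np.abs(dn[:200,1]-.66));P=P[i0:];dn=dn[i0:]
s=np.r_[0,np.cumsum(np.linalg.norm(np.diff(P,axis=0),axis=1))];print(s[-1])
N=36;t=np.linspace(0,s[-1],N+1);Q=np.c_[np.interp(t,s,P[:,0]),np.interp(t,s,P[:,1])]
W=np.array([tcp_for([a,b,8]) for a,b in Q]);np.save('W.npy',W);np.save('Q.npy',Q)
pre=tcp_for([-.2+dn[0,0]*52,38+dn[0,1]*52,8]);print('pre',(pre-cmd).round(1))
for i,w in enumerate(W):print(i,Q[i].round(1),(w-cmd).round(1))
e=Q[-1]+dn[-1]*26;print('ret',(tcp_for([*e,8])-cmd).round(1),(tcp_for([*e,90])-cmd).round(1))
E
```

```text
now ball bed [-41.1  71.6   8.3]
111.7001052267749
pre [1.5 1.1 0.8]
0 [-19.7  55.2] [ 21.3 -11.5  12. ]
1 [-21.6  52.7] [ 20.4 -14.2  10.9]
2 [-23.2  50.1] [ 19.8 -17.1  10. ]
3 [-24.5  47.2] [ 19.5 -20.1   9.2]
4 [-25.4  44.3] [ 19.5 -23.2   8.7]
5 [-26.   41.2] [ 19.8 -26.3   8.4]
6 [-26.2  38.1] [ 20.4 -29.3   8.3]
7 [-26.   35.1] [ 21.3 -32.3   8.4]
8 [-25.5  32. ] [ 22.5 -35.1   8.7]
9 [-24.6  29. ] [ 23.9 -37.8   9.2]
10 [-23.4  26.2] [ 25.6 -40.3   9.9]
11 [-21.8  23.5] [ 27.5 -42.6  10.8]
12 [-19.9  21. ] [ 29.6 -44.6  11.9]
13 [-17.9  18.7] [ 31.9 -46.4  13. ]
14 [-16.   16.3] [ 34.  -48.4  14.1]
15 [-14.4  13.6] [ 35.9 -50.7  15. ]
16 [-13.1  10.8] [ 37.6 -53.1  15.8]
17 [-12.1   7.8] [ 39.2 -55.7  16.4]
18 [-11.4   4.8] [ 40.5 -58.5  16.7]
19 [-11.1   1.7] [ 41.5 -61.4  17. ]
20 [-11.   -1.4] [ 42.3 -64.4  17. ]
21 [-11.3  -4.5] [ 42.8 -67.5  16.8]
22 [-12.   -7.5] [ 43.1 -70.6  16.4]
23 [-12.9 -10.4] [ 43.1 -73.6  15.9]
24 [-14.2 -13.3] [ 42.8 -76.6  15.1]
25 [-15.8 -15.9] [ 42.2 -79.5  14.2]
26 [-17.6 -18.4] [ 41.4 -82.3  13.2]
27 [-19.7 -20.7] [ 40.3 -85.   12. ]
28 [-21.7 -23.1] [ 39.3 -87.7  10.8]
29 [-23.2 -25.8] [ 38.8 -90.6  10. ]
30 [-24.1 -28.8] [ 38.8 -93.7   9.5]
31 [-24.4 -31.9] [ 39.3 -96.7   9.3]
32 [-24.1 -35. ] [ 40.3 -99.7   9.5]
33 [-23.3 -37.9] [  41.8 -102.4    9.9]
34 [-21.8 -40.7] [  43.6 -104.7   10.8]
35 [-19.9 -43.1] [  45.7 -106.7   11.9]
36 [-17.6 -45.1] [  48.1 -108.1   13.2]
ret [  41.6 -131.8    4.7] [  -3.9 -143.6   71.9]
```

>>> move_arm(
  targets=[
    [[4,-1,3],[0,0,0]],
    [[8,-3,5],[0,0,0]],
    [[12,-5.5,7],[0,0,0]],
    [[16,-8,9],[0,0,0]],
    [[19,-10,10.8],[0,0,0]],
    [[21.3,-11.5,12],[0,0,0]],
    [[21.3,-11.5,12],[0,0,0]],
    [[21.3,-11.5,12],[0,0,0]],
  ],
)

```text
time: 8.87
eef_pos: [413.9, -290.0, 151.1]
ee_rot: [[-0.251, 0.793, 0.555], [0.968, 0.205, 0.144], [0.0, 0.573, -0.819]]
force: [-1.0, 0.2, -1.3]
opening: 21.2
```

```bash
python3 - <<'E'
from h import *
chk(9,w=35,f=9)
E
```

```text
t 8.8667 tcp [ 413.9 -290.   151.1] F [-1.04  0.16 -1.34] op 21.2 ball nom bed [-19.8  55.4   7.9] tilt err deg 0.04
j [-1.05  0.39  2.16  1.03  0.7  -2.16]
```

View pics/c_top9.png

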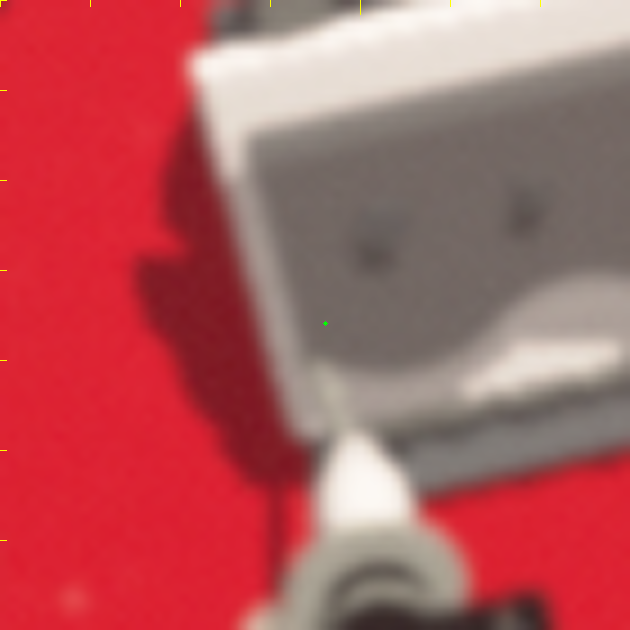

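>>> move_arm(
  targets=[
    [[-0.9,-2.7,-1.1],[0,0,0]],
    [[-1.5,-5.6,-2],[0,0,0]],
    [[-1.8,-8.6,-2.8],[0,0,0]],
    [[-1.8,-11.7,-3.3],[0,0,0]],
    [[-1.5,-14.8,-3.6],[0,0,0]],
    [[-0.9,-17.8,-3.7],[0,0,0]],
    [[-0.9,-17.8,-3.7],[0,0,0]],
  ],
)

```text
time: 9.5
eef_pos: [413.1, -308.7, 147.4]
ee_rot: [[-0.25, 0.793, 0.555], [0.968, 0.205, 0.143], [-0.0, 0.573, -0.819]]
force: [-0.7, 0.3, -1.9]
opening: 21.5
```

```bash
python3 - <<'E'
from h import *
chk(10,w=35,f=9)
E
```

```text
t 9.5 tcp [ 413.1 -308.7  147.4] F [-0.67  0.35 -1.93] op 21.5 ball nom bed [-26.4  37.3   8. ] tilt err deg 0.04
j [-1.08  0.41  2.13  1.01  0.72 -2.16]
```

View pics/c_top10.png

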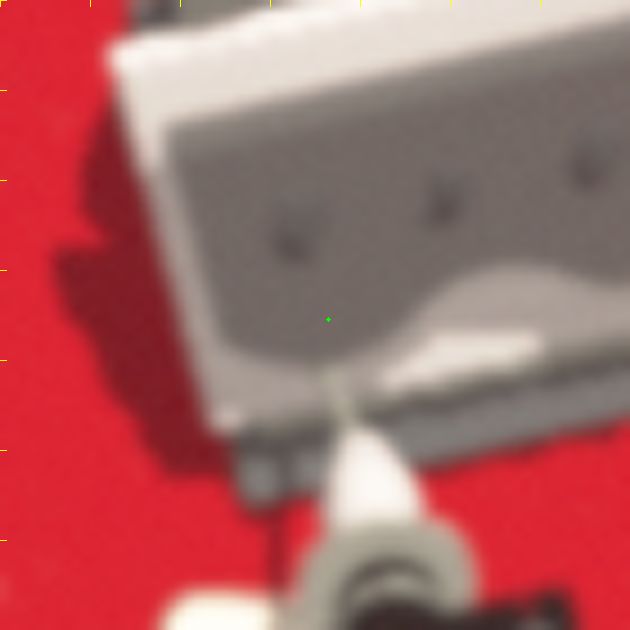

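>>> move_arm(
  targets=[
    [[0.9,-3,0.1],[0,0,0]],
    [[2.1,-5.8,0.4],[0,0,0]],
    [[3.5,-8.5,0.9],[0,0,0]],
    [[5.2,-11,1.6],[0,0,0]],
    [[7.1,-13.3,2.5],[0,0,0]],
    [[9.2,-15.3,3.6],[0,0,0]],
    [[11.5,-17.1,4.7],[0,0,0]],
    [[13.6,-19.1,5.8],[0,0,0]],
    [[15.5,-21.4,6.7],[0,0,0]],
    [[17.2,-23.8,7.5],[0,0,0]],
    [[18.8,-26.4,8.1],[0,0,0]],
    [[20.1,-29.2,8.4],[0,0,0]],
  ],
)

```text
time: 10.55
eef_pos: [433.3, -337.3, 155.9]
ee_rot: [[-0.251, 0.793, 0.555], [0.968, 0.205, 0.144], [0.0, 0.573, -0.819]]
force: [-1.4, 0.4, -1.7]
opening: 21.3
```

```bash
python3 - <<'E'
from h import *
chk(11,w=35,f=9)
E
```

```text
t 10.55 tcp [ 433.3 -337.3  155.9] F [-1.42  0.37 -1.65] op 21.3 ball nom bed [-11.3   4.7   7.9] tilt err deg 0.02
j [-1.07  0.43  2.04  0.96  0.75 -2.07]
```

View pics/c_top11.png

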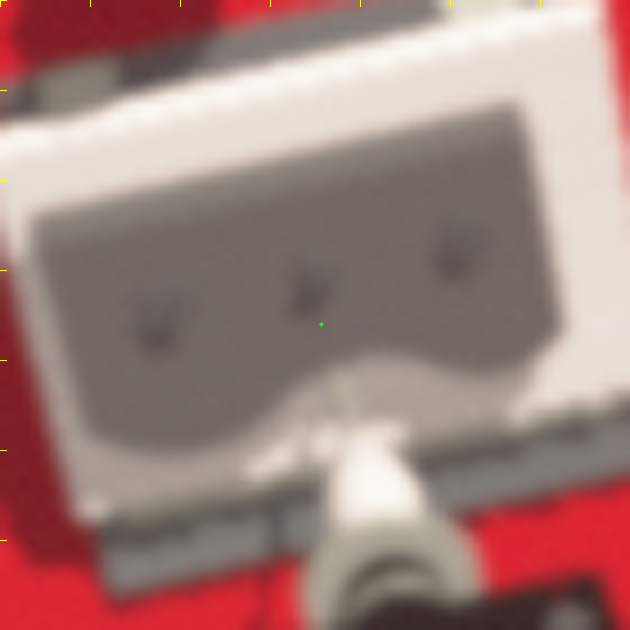

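>>> move_arm(
  targets=[
    [[1,-2.9,0.3],[0,0,0]],
    [[1.8,-5.9,0.3],[0,0,0]],
    [[2.3,-9,0.1],[0,0,0]],
    [[2.6,-12.1,-0.3],[0,0,0]],
    [[2.6,-15.1,-0.8],[0,0,0]],
    [[2.3,-18.1,-1.6],[0,0,0]],
    [[1.7,-21,-2.5],[0,0,0]],
    [[0.9,-23.8,-3.5],[0,0,0]],
    [[-0.2,-26.5,-4.7],[0,0,0]],
    [[-1.2,-29.2,-5.9],[0,0,0]],
    [[-1.7,-32.1,-6.7],[0,0,0]],
    [[-1.7,-35.2,-7.2],[0,0,0]],
  ],
)

```text
time: 11.6
eef_pos: [431.2, -372.5, 148.5]
ee_rot: [[-0.25, 0.793, 0.555], [0.968, 0.205, 0.144], [0.0, 0.573, -0.819]]
force: [-0.4, 0.5, -2.1]
opening: 21.5
```

```bash
python3 - <<'E'
from h import *
chk(12,w=35,f=9)
E
```

```text
t 11.6 tcp [ 431.2 -372.5  148.5] F [-0.36  0.47 -2.12] op 21.5 ball nom bed [-24.4 -28.9   8. ] tilt err deg 0.03
j [-1.11  0.48  1.99  0.93  0.78 -2.07]
```

View pics/c_top12.png

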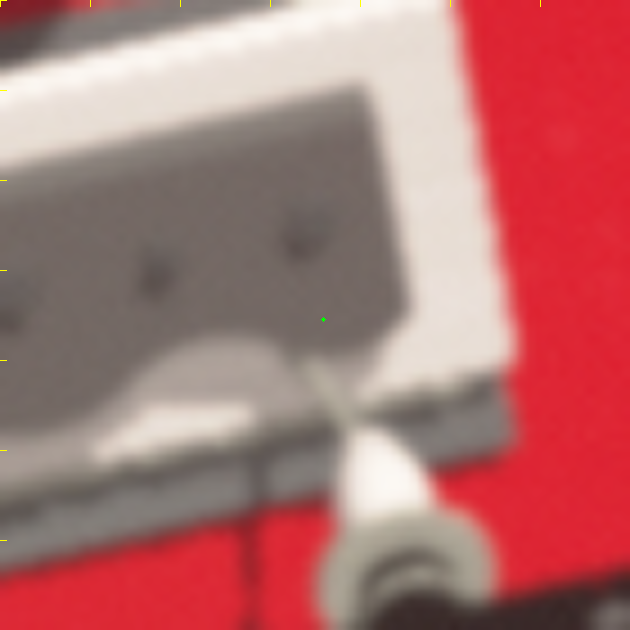

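>>> move_arm(
  targets=[
    [[0.5,-3,-0.2],[0,0,0]],
    [[0.9,-4.5,-0.1],[0,0,0]],
    [[1.5,-6,0],[0,0,0]],
    [[3,-8.7,0.4],[0,0,0]],
    [[4.8,-11,1.3],[0,0,0]],
    [[6.9,-13,2.4],[0,0,0]],
    [[9.3,-14.4,3.7],[0,0,0]],
    [[11.7,-13.8,5.4],[0,0,0]],
    [[11.7,-13.8,5.4],[0,0,0]],
  ],
)

```text
time: 12.4
eef_pos: [443.7, -386.3, 154.6]
ee_rot: [[-0.25, 0.793, 0.556], [0.968, 0.205, 0.143], [-0.001, 0.574, -0.819]]
force: [0.5, -0.6, -1.1]
opening: 21.7
```

```bash
python3 - <<'E'
from h import *
chk(13,w=35,f=9)
E
```

```text
t 12.4 tcp [ 443.7 -386.3  154.6] F [ 0.55 -0.58 -1.09] op 21.7 ball nom bed [-13.8 -45.6   8. ] tilt err deg 0.04
j [-1.1   0.49  1.94  0.9   0.79 -2.03]
```

View pics/c_top13.png

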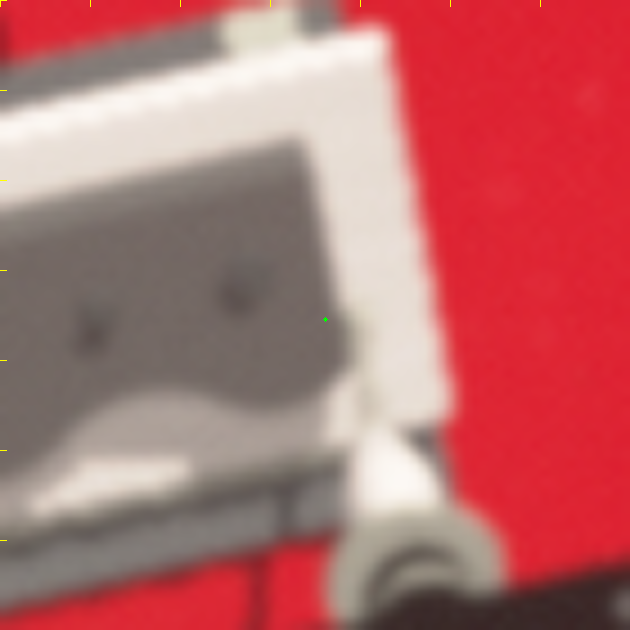

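>>> move_arm(
  targets=[
    [[2,-7,0],[0,0,0]],
    [[4,-14.5,0],[0,0,0]],
    [[-4,-17,12],[0,0,0]],
    [[-15,-20,29],[0,0,0]],
    [[-28,-23,48],[0,0,0]],
    [[-40,-26,66],[0,0,0]],
    [[-46,-27,85],[0,0,0]],
    [[-46,-20,115],[0,0,0]],
    [[-46,-5,145],[0,0,0]],
    [[-40,15,175],[0,0,0]],
    [[-30,40,190],[0,0,0]],
    [[-25,60,192],[0,0,0]],
  ],
)

```text
time: 13.45
eef_pos: [418.1, -325.6, 349.9]
ee_rot: [[-0.25, 0.792, 0.557], [0.968, 0.207, 0.14], [-0.005, 0.574, -0.819]]
force: [0.2, -0.8, -1.0]
opening: 21.5
```

>>> move_arm(
  targets=[
    [[0,10,0],[-0.025,0.097,0]],
    [[0,20,0],[-0.05,0.195,0]],
    [[0,32,0],[-0.075,0.292,0]],
    [[0,46,0],[-0.102,0.395,0]],
    [[0,62,0],[-0.128,0.495,0]],
    [[1,82,0],[-0.153,0.591,0]],
    [[1.5,104,0.6],[-0.153,0.591,0]],
    [[1.5,126,0.6],[-0.153,0.591,0]],
    [[1.5,146,0.6],[-0.153,0.591,0]],
    [[1.5,162,0.6],[-0.153,0.591,0]],
    [[1.5,170.5,0.6],[-0.153,0.591,0]],
    [[1.5,170.5,0.6],[-0.153,0.591,0]],
  ],
)

```text
time: 14.45
eef_pos: [419.2, -154.8, 347.4]
ee_rot: [[-0.251, 0.968, 0.0], [0.968, 0.251, -0.001], [-0.001, 0.0, -1.0]]
force: [0.3, -0.9, -1.0]
opening: 21.9
```

>>> move_arm(
  targets=[
    [[0,0,0],[0,0,0]],
    [[0,0,0],[0,0,0]],
    [[0,0,0],[0,0,0]],
  ],
)

```text
time: 14.7
eef_pos: [419.5, -156.5, 346.6]
ee_rot: [[-0.249, 0.968, -0.0], [0.968, 0.249, -0.0], [-0.0, -0.0, -1.0]]
force: [-0.2, -0.5, -1.4]
opening: 21.6
```

```bash
python3 - <<'E'
from h import *
chk(14,w=40,f=8)
print(np.array(manip.observe()['ee_rot']).round(4))
E
```

```text
t 14.7 tcp [ 419.5 -156.5  346.6] F [-0.15 -0.47 -1.39] op 21.6 ball nom bed [ 54.3 183.1 167.8] tilt err deg 35.01
j [-0.5   0.11  1.76 -0.    1.27 -0.76]
[[-2.492e-01  9.684e-01 -2.000e-04]
 [ 9.684e-01  2.492e-01 -0.000e+00]
 [ 0.000e+00 -2.000e-04 -1.000e+00]]
```

View pics/c_top14.png

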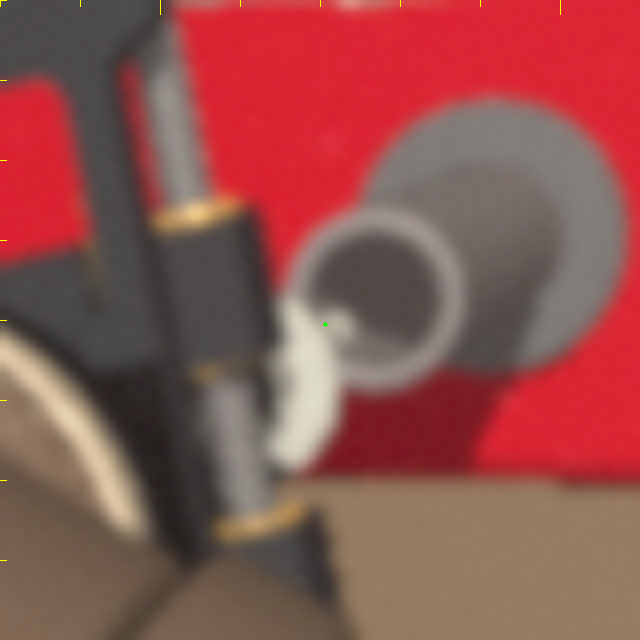

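>>> move_arm(
  targets=[
    [[0,0,-12],[0,0,0]],
    [[0,0,-25],[0,0,0]],
    [[0,0,-38],[0,0,0]],
    [[0,0,-50],[0,0,0]],
    [[0,0,-62],[0,0,0]],
    [[0,0,-74],[0,0,0]],
    [[0,0,-86],[0,0,0]],
    [[0,0,-98],[0,0,0]],
    [[0,0,-110],[0,0,0]],
    [[0,0,-120],[0,0,0]],
    [[0,0,-128],[0,0,0]],
    [[0,0,-132],[0,0,0]],
  ],
)

```text
time: 15.75
eef_pos: [419.4, -155.9, 213.7]
ee_rot: [[-0.25, 0.968, -0.001], [0.968, 0.25, 0.001], [0.001, -0.001, -1.0]]
force: [0.0, -0.5, -0.7]
opening: 21.9
```

>>> move_arm(
  targets=[
    [[0,0,-3],[0,0,0]],
    [[0,0,-6],[0,0,0]],
    [[0,0,-7.5],[0,0,0]],
    [[0,0,-7.5],[0,0,0]],
    [[0,0,-7.5],[0,0,0]],
  ],
)

```text
time: 16.17
eef_pos: [419.7, -155.6, 207.4]
ee_rot: [[-0.25, 0.968, 0.0], [0.968, 0.25, -0.0], [-0.0, 0.0, -1.0]]
force: [-0.2, 0.6, -0.9]
opening: 21.8
```

```bash
python3 - <<'E'
from h import *
chk(15,w=40,f=8)
E
```

```text
t 16.1667 tcp [ 419.7 -155.6  207.4] F [-0.16  0.61 -0.9 ] op 21.8 ball nom bed [-25.2 183.9  53.5] tilt err deg 34.98
j [-0.5   0.25  1.98  0.    0.91 -0.76]
```

View pics/c_top15.png

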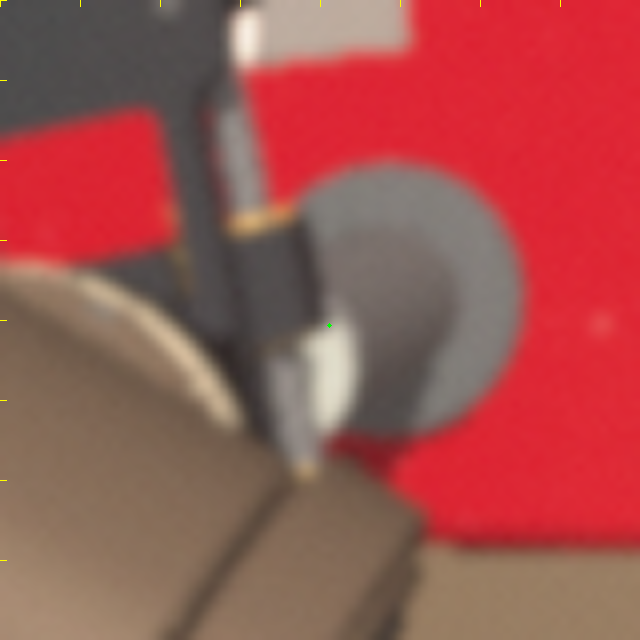

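>>> move_arm(
  targets=[
    [[0,0,0],[0,0,0]],
    [[0,0,0],[0,0,0]],
    [[0,0,0],[0,0,0]],
    [[0,0,0],[0,0,0]],
    [[0,0,0],[0,0,0]],
    [[0,0,0],[0,0,0]],
    [[0,0,0],[0,0,0]],
  ],
  grip=0.5,
)

```text
time: 16.8
eef_pos: [419.6, -155.6, 207.2]
ee_rot: [[-0.25, 0.968, 0.0], [0.968, 0.25, -0.0], [-0.0, 0.0, -1.0]]
force: [0.7, 0.3, 0.9]
opening: 47.7
```

>>> move_arm(
  targets=[
    [[0,0,10],[0,0,0]],
    [[0,0,25],[0,0,0]],
    [[0,0,45],[0,0,0]],
    [[0,0,65],[0,0,0]],
    [[0,0,85],[0,0,0]],
    [[0,0,105],[0,0,0]],
    [[0,0,125],[0,0,0]],
    [[-5,30,130],[0,0,0]],
    [[-5,65,130],[0,0,0]],
    [[-5,102,130],[0,0,0]],
    [[0,140,130],[0,0,0]],
    [[5,178,130],[0,0,0]],
  ],
)

```text
time: 17.8
eef_pos: [424.2, 24.0, 337.5]
ee_rot: [[-0.249, 0.968, 0.001], [0.968, 0.249, -0.0], [-0.0, 0.001, -1.0]]
force: [1.7, -0.6, 0.9]
opening: 47.9
```

>>> move_arm(
  targets=[
    [[0,35,0],[0,0,0]],
    [[5,72,0],[0,0,0]],
    [[5,110,0],[0,0,0]],
    [[5,145,0],[0,0,0]],
    [[5,180,0],[0,0,0]],
    [[5,215,0],[0,0,0]],
    [[0,250,0],[0,0,0]],
    [[0,285,0],[0,0,0]],
    [[0,315,0],[0,0,0]],
    [[0,330,0],[0,0,0]],
    [[0,330,0],[0,0,0]],
  ],
)

```text
time: 18.72
eef_pos: [424.3, 354.6, 336.5]
ee_rot: [[-0.253, 0.968, -0.001], [0.968, 0.253, -0.0], [0.0, -0.001, -1.0]]
force: [-1.3, -0.1, 0.1]
opening: 47.4
```

```bash
python3 - <<'E'
from h import *
snap(16)
s=manip.observe();print(s['time'],s['eef_pos'],s['force'])
q=[proj(n,[[419.7,-155.6,261]])[0] for n in('scene','top')];print(q)
crop('scene',16,230,280,340,410,4);crop('top',16,190,280,310,350,6)
E
```

```text
18.8167 [424.46145925 352.00158403 336.81842229] [-0.06015861 -0.61864883 -0.65915181]
[array([281.82409914, 295.64319133]), array([215.09087212, 324.36918205])]
```

View pics/c_scene16.png

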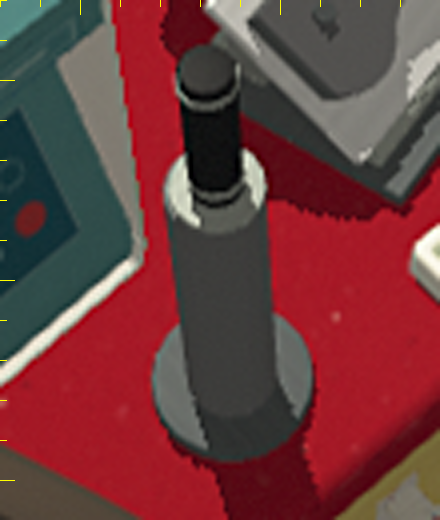

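View pics/top16.png

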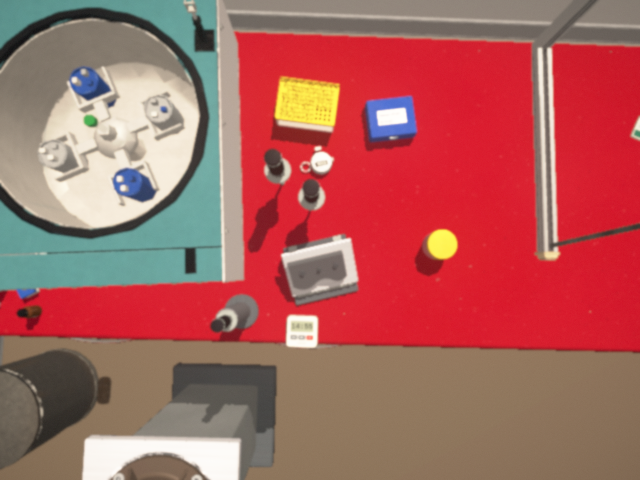

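View pics/c_top16.png

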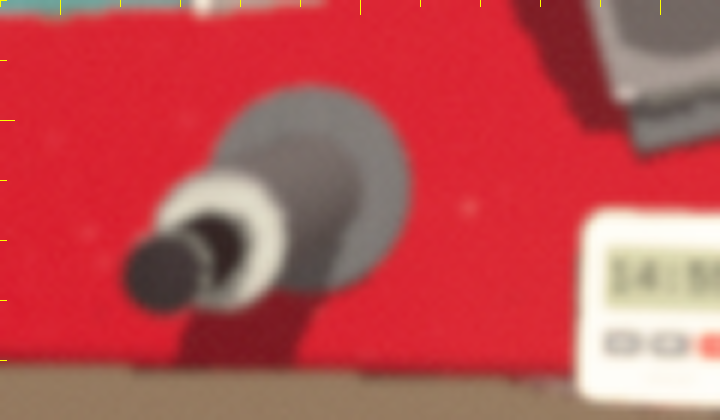

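The probe is back in its holder, upright and in the same place as before: cap at top (217,324), flange on the rim. The timer (302,331), jar (440,245) and counter (320,162) haven't moved. I'm handing the job in.

```bash
python3 - <<'E'
from station import manip
print(manip.job_done(), manip.observe()['time'])
E
```

```text
the job is handed in; nothing more can be done
the job is handed in; nothing more can be done
```

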